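# Reverse a filter cassette in its sprung dovetail holder

## Task

Reverse the filter cassette in its holder so that it can be backflushed: press the catch's thumb pad down so that the cassette springs free, draw it out, turn it end for end, and slide it back between the dovetail rails, wide-finned end first, until it is fully home and the catch has snapped down behind it. Leave the narrow fin sticking out at the mouth, and do not disturb the beaker, the bottle or the clear box.

Things in the scene. Friction and masses are not known exactly. Their poses are not given: they have to be found in the camera images.
- dock: Holder fixed to the bench: white hood over two steel dovetail rails. Axes: x = direction in which the cassette is pushed in, z up. Origin on the bench, on the centre line, where the middle of a seated cassette lies. Rails x = -35 to 90 mm, up to 15 mm high, undercut: the cassette cannot lift inside; 1.5 mm play each side. No floor: the cassette slides on the bench itself, also inside.
- mouth (a point): Centre of the holder's mouth, on the bench, at holder x = -62 mm. From here to x = -35 mm upright guides 11 mm high narrow from 60 to 50 mm either side of the centre line, leading into the rails. The mouth faces holder -x; the bench before it is free. Pushing the cassette home takes up to about 20 N at the end (plunger, catch and friction).
- hood (a point): Centre of the hood's upper face, 54 mm high, at holder x = 36 mm. The hood spans holder x = -28 to 100 mm, 124 mm wide, underside 50 mm high, so the inner fin cannot be reached. Behind, a spring plunger presses the cassette out with 7 N when home, 4.5 N after 15 mm, where the plunger stops; solid stops end the cassette's travel 2.5 mm past holder x = 0.
- cassette: Filter cassette, about 0.25 kg: aluminium plate 170 (x) x 98 x 10 mm with bevelled dovetail long edges (88 mm wide over the last 20 mm of each end); on it a grey filter chamber 70 mm long, 87 mm wide, top at 40 mm (too wide to grip), and an upright fin at each end. Origin: middle of the underside; x points to the narrow fin. Starts locked in the holder, x along the holder's x; must end opposite.
- wide_fin (a point): Grip point on the wide fin at the cassette's -x end (x = -80 mm), 35 mm above the underside. The fin stands across the plate: 10 mm thick along x, 46 mm wide, 10 to 46 mm high, flush with the plate's end. Pinch it with fingers closing along the cassette's x; 40 mm are free between fin and chamber. Starts outside the mouth.
- narrow_fin (a point): Grip point on the narrow fin at the cassette's +x end (x = +80 mm), 35 mm above the underside. As the wide fin, but 26 mm wide. Starts inside, under the hood; must end outside.
- catch (a joint): Angle of the sprung steel catch lever on the holder's -y side: 0 = down, up to 0.35 as its thumb pad is pressed. Its nose hangs before the hood at holder x = -36, y = -30 to -76 mm, lower edge 35.5 mm high, behind the chamber. Above 0.17 rad it frees the cassette. A cassette pushed in lifts it by its ramp; it rides on the chamber (about 0.15 rad) and snaps to 0 when the cassette is home.
- catch_pad (a point): Centre of the upper face of the catch's thumb pad, 30 (along holder x) x 22 mm, 64 mm above the bench, beside the hood at holder x = 37, y = -76 mm. Press it straight down 8 to 13 mm (about 3 to 9 N; solid end stop at 14 mm). The cassette then jumps out 10 to 20 mm and stays unlocked when the pad is let go.
- beaker: Bystander: clear glass beaker, 76 mm across, 95 mm high. Origin: centre of its underside.
- bottle: Bystander: white plastic bottle, 66 mm across, 150 mm high. Origin: centre of its underside.
- tipbox: Bystander: clear plastic box 120 x 85 x 55 mm. Origin: centre of its underside.
Mind the look-alikes: they are no part of the job. Leave any red or yellow look-alike of the cassette alone. There is more than one size of the dock; the job needs the larger.

How it is judged:
By the outcome, as a careful person would: the job done as asked, in the order asked, and still so for the second after the job is handed in, with the robot touching nothing.
It also fails if it takes over 72 s, if anything falls off the work surface, if the arm or the gripper's body presses on something with over 40 N, if the wrist force passes 120 N, or if a joint passes its speed limit or range.

## Robot

A 6-joint arm with a two-finger parallel gripper is mounted at the origin on the work surface. World frame = base frame: x ahead of the robot, y to its left, z up, the work surface at z = 0. Lengths are in m, angles in rad, forces in N, time in s.
With the tool pointing down it reaches from about 0.25 to 0.775 m from the base axis. Payload 4 kg.
Tool frame: the origin (TCP) lies at the very end of the fingers, on their centre line; the grasp point (between the pads) lies 19 mm behind it; x points along the fingers, y is the direction in which the jaws open and shut, and the axes are right-handed (so a half turn about x gives the same grasp; the last joint's range is limited). The gripper opens to 85 mm and grips with 20 to 120 N. Pads are 22 mm wide; open, the fingers measure 114 mm over their backs; the gripper's body (76 mm by 85 mm) begins 54 mm behind the grasp point. The pads swing forward as they close: fully open they stand 13 mm farther back than shut.
Start: joints at [1.085, 0.087, 1.371, -0, 1.684, -0.103], TCP at [0.205, 0.51, 0.231] pointing down, gripper open.
Joint ranges: [-3.1, 3.1], [-0.76, 2.03], [0.27, 2.55], [-1.08, 4.22], [0.17, 2.65], [-2.57, 2.57]. Speed limits (rad/s): [2.79, 2.79, 3.14, 3.14, 3.14, 3.14].

## Interface

Orientations are given as a 3x3 rotation matrix whose columns are the frame's x, y, z axes.
In Python, from plant import telemetry, get_image, calibration, manip gives the robot as it stands.
- The arm moves only by the tool servo_tool, never from a script. Its argument "steps" is a list of rows, each a list of 2 entries, a list of its own where there are three numbers: the shift along the world's x, y, z in mm, then the turn about the world's z in degrees. A call has exactly 5 rows; each row shifts and turns the commanded pose from where the row before left it; what a row does not reach is not made up. A row lasts 1/10 s, in which the tool goes at most 50 mm and 8.59 degrees, less where a joint would pass 70% of its speed; a pose out of reach is approached as far as the arm can. A call is refused whole if a number of a shift passes 50 or a number of a turn 8.59, either way. A call with a gripper value outside its range is refused whole. "gripper" is the opening, from 0 (shut) to 1 (fully open), set as the call begins (left out, the last holds). The fingers move at their own pace and stop on an object; "grip_force" is the grip in N (left out, the last holds). Time passes only in rows, so rows that do not move let the fingers close, or fill a call up. It gives the time, the measured TCP pose, the force and the opening at its end, in the units of the state.
- telemetry.get_state(): the state, without advancing time (a new reading comes with each control period).
- get_image(name): name is "scene" or "top"; returns the picture (384x512x3 uint8, red, green, blue); there is no depth.
- calibration(name): a dict with "camera_matrix" (3x3 intrinsics, pixels), "k1" (the pictures are not rectified: a ray, as slopes to the right and down, at radius r is drawn at 1 + k1 r^2 times it, then the intrinsics apply), "origin" and "orientation" of the camera in the world. Camera axes: x right, y down, z forward; pixel columns grow to the right and rows downward; lengths in m; the calibration is good to about 2 mm. A picture is of the moment at which its call begins. calibration takes no time and is no camera call.
- manip.hand_in(): hands the job in, once; it reports no verdict.
The state is a dict: "time_s": time; "qpos": joint angles; "joint_vel": joint speeds; "joint_torque": joint torques, N m; "tool_pos": TCP position; "eef_rot": TCP orientation; "ft_force": force on the tool from outside, world axes, zero at the start; "ft_torque": the same for the moment, N m; "gripper_width": opening from 0.0 (shut) to 1.0 (fully open).
Only numpy, scipy, OpenCV 4.12 (cv2) and the standard library are available. Lean on these libraries where they do the work, as an engineer would, in place of code of your own. Each camera call takes 0.05 s, during which the arm holds its last target. There are 200 camera calls.

## Working session

There is one attempt and no reset: what is moved stays moved. The work goes in short steps, Python scripts to look and compute and a tool call to move; the robot and the scene stay as the last step left them, time stands still between calls to the robot, and variables do not carry over. Pictures are saved under pics/ and viewed, about 8 in all and at most 12, crops included, and the job is handed in when it is done.

Besides the shell and the picture viewer there is one more tool, called after "Request:" as name(argument=value, ...), one argument or row to a line, values as JSON. servo_tool: Moves the arm, as the interface text tells. Its arguments: {"type":"object","properties":{"steps":{"type":"array"},"gripper":{"type":"number"},"grip_force":{"type":"number"}},"required":["steps"]}

```bash
mkdir -p pics
cat > h.py <<'E'
import numpy as np, cv2
from plant import telemetry, get_image, calibration, manip
def snap(n,f):
    im=get_image(n); cv2.imwrite(f'pics/{f}.png',im[:,:,::-1]); return im
def ray(n,u,v):
    c=calibration(n);K=np.array(c["camera_matrix"]);p=np.linalg.solve(K,[u,v,1.])[:2]
    q=p.copy()
    for _ in range(30): q=p/(1+c["k1"]*(q@q))
    return np.array(c["origin"]),np.array(c["orientation"])@np.array([q[0],q[1],1])
def atz(n,u,v,z):
    o,d=ray(n,u,v); return (o+d*(z-o[2])/d[2])
def proj(n,P):
    c=calibration(n);K=np.array(c["camera_matrix"])
    p=np.array(c["orientation"]).T@(np.array(P)-np.array(c["origin"]));q=p[:2]/p[2];q=q*(1+c["k1"]*(q@q))
    return (K@[q[0],q[1],1])[:2]
E
python3 - <<'E'
from h import *
a=snap("scene","s0");b=snap("top","t0")
cv2.imwrite('pics/both.png',cv2.resize(np.vstack([a,b])[:,:,::-1],None,fx=.78,fy=.78))
cv2.imwrite('pics/t0b.png',cv2.resize(b[:,:,::-1],(800,600),interpolation=cv2.INTER_CUBIC))
for n in("scene","top"):
    c=calibration(n);print(n,c["origin"],c["orientation"],c["k1"],c["camera_matrix"])
print(telemetry.get_state())
E
```

```text
scene [ 1.0824657  -0.2895197   0.94847042] [[ 0.54455341  0.66133432 -0.51584735]
 [ 0.83856435 -0.4413774   0.31936784]
 [-0.01647445 -0.60648405 -0.79492496]] -0.0961465163546975 [[411.45041147   0.         257.05132184]
 [  0.         411.45041147 189.45203518]
 [  0.           0.           1.        ]]
top [0.27739911 0.05926278 1.15962137] [[-0.03422393 -0.97954691  0.19828408]
 [-0.99940951  0.03293625 -0.0097896 ]
 [ 0.00305864 -0.19850203 -0.9800957 ]] -0.018486655621447464 [[399.79930123   0.         252.1368083 ]
 [  0.         399.79930123 193.4994905 ]
 [  0.           0.           1.        ]]
{'time_s': 0.1, 'qpos': array([ 1.08492062e+00,  8.79437729e-02,  1.37213408e+00,  9.43340069e-06,
        1.68357510e+00, -1.03065050e-01]), 'joint_vel': array([-4.73278852e-04, -1.38131491e-03, -4.12651171e-03,  1.61830113e-04,
        1.39386911e-04,  8.94281411e-05]), 'joint_torque': array([ 1.47179311e-03, -3.53013933e+01, -3.14220357e+01, -2.04844068e-04,
        7.92783016e-03, -1.19615498e-05]), 'tool_pos': array([0.20521609, 0.5098018 , 0.23020619]), 'eef_rot': array([[-9.70416308e-04,  3.73527190e-01,  9.27618724e-01],
       [-1.81748200e-03,  9.27616970e-01, -3.73528385e-01],
       [-9.99997878e-01, -2.04840837e-03, -2.21295690e-04]]), 'ft_force': array([-0.46766613,  0.10316368,  0.63385668]), 'ft_torque': array([-0.03080805, -0.0160296 , -0.00304154]), 'gripper_width': 0.9993361102206081}
```

View pics/t0b.png

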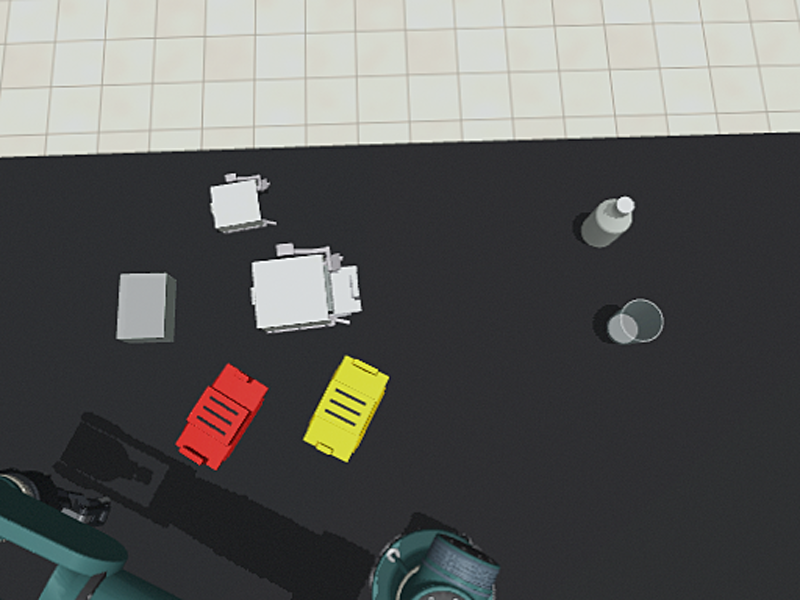

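View pics/s0.png

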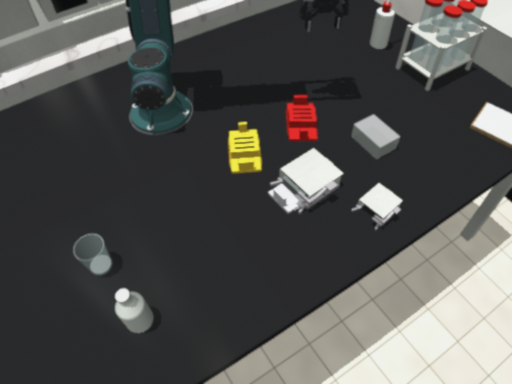

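The top view (800x600) shows two docks. One at (290,290) is larger and has a fin sticking out to the right. The one at (236,205) is smaller. The red and yellow cassettes at (222,416) and (346,408) are look-alikes. The larger dock fits the description, so I'll confirm it in a crop.

Run:
```python
from h import *
b=cv2.imread('pics/t0.png')[150:220,150:240]; s=cv2.imread('pics/s0.png')[140:220,260:350]
o=np.vstack([cv2.resize(b,(450,350),interpolation=2)]);p=cv2.resize(s,(340,302),interpolation=2)
c=np.zeros((350,800,3),np.uint8);c[:,:450]=o;c[:302,455:795]=p;cv2.imwrite('pics/c0.png',c)
```

```text
(no output)
```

View pics/c0.png

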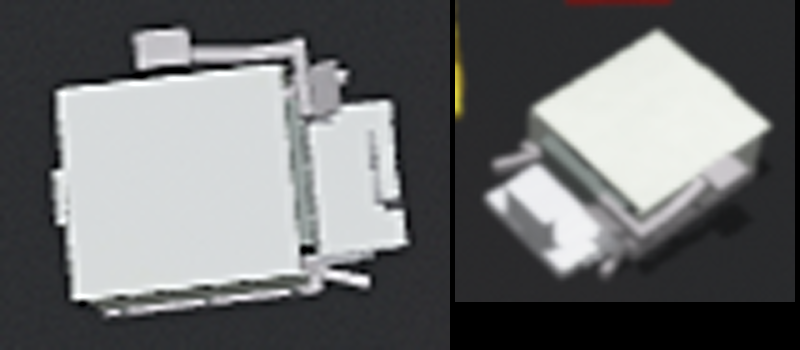

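The crop confirms the larger dock: white hood with corners at about (57,90), (282,68), (302,275) and (73,300), thumb pad at (162,48), wide fin at (380,165).

Run:
```python
from h import *
f=lambda x,y,z:atz("top",150+x/5-.4,150+y/5-.4,z)
C=np.array([f(57,90,.054),f(282,68,.054),f(302,275,.054),f(73,300,.054)]);print(C.round(4))
print([np.linalg.norm(C[i]-C[(i+1)%4]).round(4) for i in range(4)])
d=(C[0]-C[1]+C[3]-C[2]);d2=(C[3]-C[0]+C[2]-C[1]);print(np.degrees(np.arctan2(d[1],d[0])),np.degrees(np.arctan2(d2[1],d2[0]))+90)
ctr=C.mean(0);print("hood",ctr,"pad",f(162,46,.064),"fin top",f(378,165,.046), f(388,102,.01),f(406,244,.01))
# fit with full model: scene hood corners too (crop scale 340/90, offset 260,140)
from scipy.optimize import least_squares
k=340/90;sc=[((x-455)/k+260-.4,y/k+140-.4) for x,y in[(657,30),(770,127),(640,210),(532,105)]]
tp=[(150+x/5-.4,150+y/5-.4) for x,y in[(57,90),(282,68),(302,275),(73,300),(162,46)]]
def W(p,h):
    c,s=np.cos(p[2]),np.sin(p[2]);return [p[0]+c*h[0]-s*h[1],p[1]+s*h[0]+c*h[1],h[2]]
H=[(.1,-.062,.054),(-.028,-.062,.054),(-.028,.062,.054),(.1,.062,.054),(.037,-.076,.064)]
S=[H[3],H[0],H[1],H[2]]
def r(p,parts=False):
    a=np.concatenate([proj("top",W(p,h))-t for h,t in zip(H,tp)]);b=np.concatenate([proj("scene",W(p,h))-t for h,t in zip(S,sc)])
    return np.concatenate([a,b])
q=least_squares(r,[ctr[0],ctr[1],np.radians(90)],x_scale=[.01,.01,.01]).x
print("dock",q[:2],np.degrees(q[2]));print(r(q).reshape(-1,2).round(1))
for n,h in dict(hood=(.036,0,.054),pad=(.037,-.076,.064),fin=(-.08,0,.035),mouth=(-.062,0,0)).items():print(n,np.round(W(q,h),4))
# bystanders
for n,(u,v) in dict(beaker=(622,330),bottle=(600,232),box=(145,305),red=(222,416),yel=(346,408)).items(): print(n,atz("top",u*.64,v*.64,0).round(3))
```

```text
[[0.5854 0.3061 0.054 ]
 [0.5941 0.1773 0.054 ]
 [0.4733 0.1675 0.054 ]
 [0.4634 0.2958 0.054 ]]
[np.float64(0.1291), np.float64(0.1212), np.float64(0.1288), np.float64(0.1224)]
94.13406483702242 -85.24768893592747
hood [0.52902861 0.23668789 0.054     ] pad [0.60648593 0.24440845 0.064     ] fin top [0.53704229 0.12398008 0.046     ] [0.58361458 0.11934106 0.01      ] [0.49745535 0.11068365 0.01      ]
dock [0.53209409 0.20012591] 94.31659613002972
[[ 0.6 -0.4]
 [ 0.1 -0.7]
 [-0.   0.3]
 [ 0.2  0.2]
 [ 0.6  0.5]
 [ 0.5 -0.4]
 [ 0.  -0.7]
 [ 0.6 -0.2]
 [ 0.2  0. ]]
hood [0.5294 0.236  0.054 ]
pad [0.6051 0.2427 0.064 ]
fin [0.5381 0.1204 0.035 ]
mouth [0.5368 0.1383 0.    ]
beaker [ 0.444 -0.38   0.   ]
bottle [ 0.638 -0.358  0.   ]
box [0.523 0.52  0.   ]
red [0.311 0.369 0.   ]
yel [0.318 0.142 0.   ]
```

Request:
servo_tool(
  steps=[
    [[40,-27,-4],2.6],
    [[40,-27,-4],2.6],
    [[40,-27,-4],2.6],
    [[40,-27,-4],2.6],
    [[40,-27,-4],2.6],
  ],
  gripper=0,
  grip_force=60,
)

```text
time_s: 0.6
tool_pos: [0.4065, 0.3738, 0.2107]
eef_rot: [[-0.001, 0.153, 0.988], [-0.0, 0.988, -0.153], [-1.0, -0.0, -0.001]]
ft_force: [-0.1, 1.2, -0.1]
gripper_width: 0.146
```

Request:
servo_tool(
  steps=[
    [[40,-27,-14],2.6],
    [[40,-27,-14],2.6],
    [[40,-27,-14],2.6],
    [[40,-26,-14],2.6],
    [[42,-26,-14],2.8],
  ],
)

```text
time_s: 1.1
tool_pos: [0.6068, 0.2418, 0.1406]
eef_rot: [[-0.001, -0.076, 0.997], [-0.0, 0.997, 0.076], [-1.0, 0.0, -0.001]]
ft_force: [0.4, 0.2, -0.0]
gripper_width: 0.006
```

Request:
servo_tool(
  steps=[
    [[0,0,-20],0],
    [[0,0,-20],0],
    [[0,0,-10],0],
    [[0,0,0],0],
    [[0,0,0],0],
  ],
)

```text
time_s: 1.6
tool_pos: [0.6057, 0.2437, 0.0924]
eef_rot: [[0.001, -0.075, 0.997], [0.0, 0.997, 0.075], [-1.0, 0.0, 0.001]]
ft_force: [0.7, 0.2, 0.9]
gripper_width: 0.002
```

Request:
servo_tool(
  steps=[
    [[1,0,-10],0],
    [[0,0,-10],0],
    [[0,0,-6],0],
    [[0,0,-4],0],
    [[0,0,-4],0],
  ],
)

```text
time_s: 2.1
tool_pos: [0.6062, 0.2459, 0.0596]
eef_rot: [[-0.0, -0.075, 0.997], [0.005, 0.997, 0.075], [-1.0, 0.005, 0.0]]
ft_force: [-5.7, 6.1, 10.1]
gripper_width: 0.003
```

Request:
servo_tool(
  steps=[
    [[0,0,-4],0],
    [[0,0,-1],0],
    [[0,0,0],0],
    [[0,0,0],0],
    [[0,0,0],0],
  ],
)

```text
time_s: 2.6
tool_pos: [0.6061, 0.2479, 0.0559]
eef_rot: [[0.001, -0.076, 0.997], [0.008, 0.997, 0.076], [-1.0, 0.008, 0.001]]
ft_force: [-4.4, 8.7, 8.6]
gripper_width: -0.0
```

Run:
```python
from h import *
b=snap("top","t1")[140:230,140:250]; s=snap("scene","s1")[130:230,250:350]
c=np.zeros((400,800,3),np.uint8);c[:327,:400]=cv2.resize(b,(400,327),interpolation=2);c[:400,400:]=cv2.resize(s,(400,400),interpolation=2);cv2.imwrite('pics/c1.png',c[:,:,::-1])
```

```text
(no output)
```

View pics/c1.png

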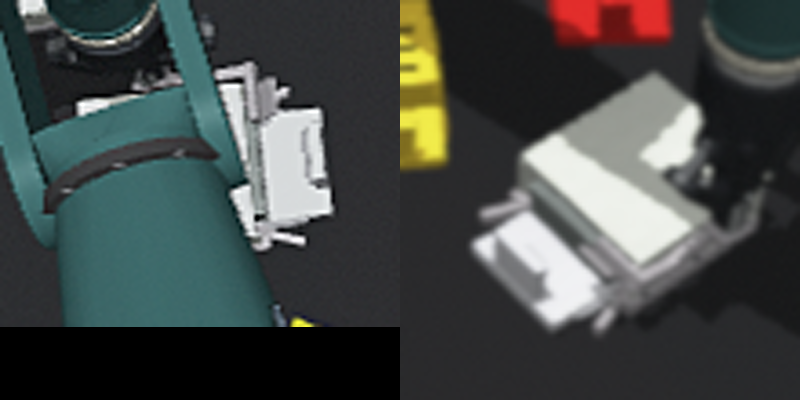

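The plate corner is still at about (231,199) in the top view, so the cassette hasn't been released yet. I'll press deeper.

Request:
servo_tool(
  steps=[
    [[1,-1,-2],0],
    [[0,0,-1],0],
    [[0,0,-1],0],
    [[0,0,-1],0],
    [[0,0,0],0],
  ],
)

```text
time_s: 3.2
tool_pos: [0.6073, 0.2486, 0.051]
eef_rot: [[0.002, -0.077, 0.997], [0.011, 0.997, 0.077], [-1.0, 0.011, 0.003]]
ft_force: [-4.9, 12.0, 8.1]
gripper_width: -0.001
```

Run:
```python
from h import *
b=snap("top","t2");a=cv2.imread('pics/t1.png')[:,:,::-1]
for im in (a,b):
    print([int(im[v,150:250].max(1)[50:].__ge__(120).nonzero()[0].max()+200) for v in (175,185,192,197)])
```

```text
[227, 228, 230, 231]
[232, 234, 235, 235]
```

Request:
servo_tool(
  steps=[
    [[0,0,20],0],
    [[0,0,40],0],
    [[-15,-25,20],0],
    [[-26,-48,0],0],
    [[-26,-48,0],0],
  ],
  gripper=0.47,
)

```text
time_s: 3.75
tool_pos: [0.5451, 0.1287, 0.1291]
eef_rot: [[0.003, -0.076, 0.997], [-0.0, 0.997, 0.076], [-1.0, -0.0, 0.003]]
ft_force: [0.4, -0.4, -0.2]
gripper_width: 0.469
```

Request:
servo_tool(
  steps=[
    [[0,-15,0],0],
    [[0,0,0],0],
    [[0,0,0],0],
    [[0,0,0],0],
    [[0,0,0],0],
  ],
)

```text
time_s: 4.25
tool_pos: [0.5457, 0.1156, 0.1278]
eef_rot: [[0.0, -0.076, 0.997], [0.0, 0.997, 0.076], [-1.0, 0.0, 0.0]]
ft_force: [-0.0, -0.4, -0.3]
gripper_width: 0.469
```

Run:
```python
from h import *
b=snap("top","t3"); a=snap("scene","s3");print(telemetry.get_state()['tool_pos'])
c=np.zeros((400,800,3),np.uint8);c[:,:400]=cv2.resize(b[140:220,180:260],(400,400),interpolation=2);c[:,400:]=cv2.resize(a[140:220,250:330],(400,400),interpolation=2);cv2.imwrite('pics/c3.png',c[:,:,::-1])
```

```text
[0.5454625  0.11535857 0.12771357]
```

View pics/c3.png

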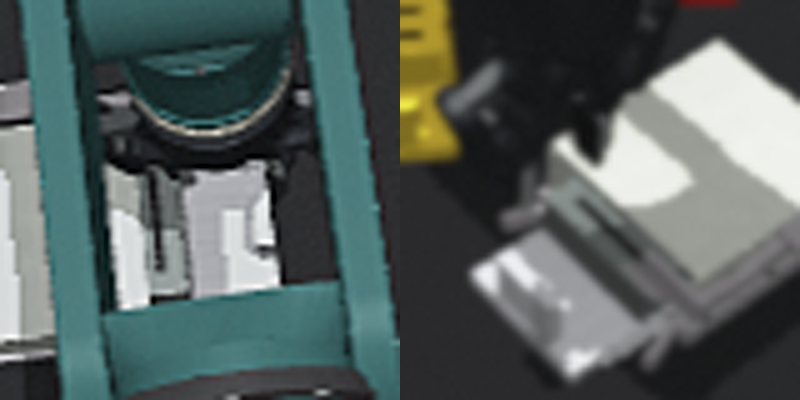

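The scene crop shows the cassette pushed out, with the plate's front corners at about (470,272) and (572,380). I'll compute its position from these.

Run:
```python
from h import *
A=atz("scene",250+70/5-.4,140+272/5-.4,.01);B=atz("scene",250+172/5-.4,140+380/5-.4,.01)
print(A,B,np.linalg.norm(A-B));M=(A+B)/2;c=np.radians(94.3);u=np.array([np.cos(c),np.sin(c)])
print("fin",M[:2]+.005*u, "holder x end",(M[:2]-[.5321,.2001])@u,"y",(M[:2]-[.5321,.2001])@[-u[1],u[0]])
# top: right end edge
T=atz("top",180+280/5-.4,140+285/5-.4,.01);print(T,(T[:2]-[.5321,.2001])@u,(T[:2]-[.5321,.2001])@[-u[1],u[0]])
```

```text
[0.49745765 0.09415383 0.01      ] [0.58983999 0.09984752 0.01      ] 0.09255762506317605
fin [0.54327392 0.1019866 ] holder x end -0.10367503054443081 y -0.003786053452832415
[0.50234741 0.09650637 0.01      ] -0.1010712215382556 0.0374361565911046
```

Request:
servo_tool(
  steps=[
    [[-6,-12,-30],0],
    [[0,0,-35],0],
    [[0,0,-25],0],
    [[0,0,-15],0],
    [[0,0,-6],0],
  ],
)

```text
time_s: 4.85
tool_pos: [0.5381, 0.1026, 0.015]
eef_rot: [[-0.003, -0.075, 0.997], [-0.0, 0.997, 0.075], [-1.0, 0.0, -0.003]]
ft_force: [-0.5, -0.1, -0.2]
gripper_width: 0.469
```

Request:
servo_tool(
  steps=[
    [[0,0,0],0],
    [[0,0,0],0],
    [[0,0,0],0],
    [[0,0,0],0],
    [[0,0,0],0],
  ],
  gripper=0,
  grip_force=60,
)

```text
time_s: 5.35
tool_pos: [0.5402, 0.1031, 0.0185]
eef_rot: [[0.003, -0.075, 0.997], [0.001, 0.997, 0.075], [-1.0, 0.001, 0.003]]
ft_force: [-0.3, 4.0, 4.1]
gripper_width: 0.103
```

Request:
servo_tool(
  steps=[
    [[0.8,-10,0],0],
    [[1.1,-15,0],0],
    [[1.1,-15,0],0],
    [[1.1,-15,0],0],
    [[1.1,-15,0],0],
  ],
)

```text
time_s: 5.85
tool_pos: [0.5454, 0.0335, 0.0185]
eef_rot: [[0.003, -0.075, 0.997], [0.003, 0.997, 0.075], [-1.0, 0.003, 0.003]]
ft_force: [-0.3, 4.2, 3.9]
gripper_width: 0.1
```

Request:
servo_tool(
  steps=[
    [[1.1,-15,0],0],
    [[1.3,-18,0],0],
    [[1.3,-18,0],0],
    [[1.3,-18,0],0],
    [[1.3,-18,0],0],
  ],
)

```text
time_s: 6.35
tool_pos: [0.5516, -0.0546, 0.0185]
eef_rot: [[0.003, -0.074, 0.997], [0.002, 0.997, 0.074], [-1.0, 0.002, 0.003]]
ft_force: [0.2, 4.9, 5.5]
gripper_width: 0.102
```

Request:
servo_tool(
  steps=[
    [[0,0,3],0],
    [[0,0,0],-4],
    [[0,0,0],-7],
    [[0,0,0],-8],
    [[0,0,0],-8],
  ],
)

```text
time_s: 6.85
tool_pos: [0.5492, -0.0544, 0.0188]
eef_rot: [[-0.003, 0.391, 0.92], [-0.0, 0.92, -0.391], [-1.0, -0.001, -0.003]]
ft_force: [-0.9, 0.5, -1.3]
gripper_width: 0.102
```

Request:
servo_tool(
  steps=[
    [[0,0,0],-8],
    [[0,0,0],-8],
    [[0,0,0],-8],
    [[0,0,0],-8],
    [[0,0,0],-8],
  ],
)

```text
time_s: 7.35
tool_pos: [0.5494, -0.0544, 0.0189]
eef_rot: [[-0.003, 0.891, 0.453], [-0.0, 0.453, -0.891], [-1.0, -0.002, -0.001]]
ft_force: [0.6, 0.5, -2.4]
gripper_width: 0.107
```

Request:
servo_tool(
  steps=[
    [[0,0,0],-8],
    [[0,0,0],-8],
    [[0,0,0],-8],
    [[0,0,0],-8],
    [[0,0,0],-8],
  ],
)

```text
time_s: 7.85
tool_pos: [0.5496, -0.0544, 0.0189]
eef_rot: [[-0.002, 0.974, -0.226], [-0.0, -0.226, -0.974], [-1.0, -0.002, 0.001]]
ft_force: [-0.0, 0.5, -2.1]
gripper_width: 0.106
```

Request:
servo_tool(
  steps=[
    [[0,0,0],-8],
    [[0,0,0],-8],
    [[0,0,0],-8],
    [[0,0,0],-8],
    [[0,0,0],-8],
  ],
)

```text
time_s: 8.35
tool_pos: [0.5495, -0.0545, 0.0188]
eef_rot: [[-0.002, 0.601, -0.799], [-0.0, -0.799, -0.601], [-1.0, -0.001, 0.002]]
ft_force: [0.4, -0.4, -2.2]
gripper_width: 0.104
```

Request:
servo_tool(
  steps=[
    [[0,0,0],-8],
    [[0,0,0],-8],
    [[0,0,0],-8],
    [[0,0,0],-6],
    [[0,0,0],-3],
  ],
)

```text
time_s: 8.85
tool_pos: [0.5495, -0.0545, 0.0187]
eef_rot: [[-0.003, 0.071, -0.997], [-0.0, -0.997, -0.071], [-1.0, 0.0, 0.003]]
ft_force: [-0.1, 0.0, -2.3]
gripper_width: 0.102
```

Request:
servo_tool(
  steps=[
    [[0,0,-1.5],0],
    [[0,0,0],0],
    [[0,0,0],0],
    [[0,0,0],0],
    [[0,0,0],0],
  ],
)

```text
time_s: 9.35
tool_pos: [0.5498, -0.0546, 0.0185]
eef_rot: [[-0.002, 0.075, -0.997], [-0.0, -0.997, -0.075], [-1.0, -0.0, 0.002]]
ft_force: [-4.4, 0.6, 5.1]
gripper_width: 0.105
```

Request:
servo_tool(
  steps=[
    [[0,0,0],0],
    [[0,0,0],0],
    [[0,0,0],0],
    [[0,0,15],0],
    [[0,0,35],0],
  ],
  gripper=0.47,
)

```text
time_s: 9.85
tool_pos: [0.5481, -0.0542, 0.0659]
eef_rot: [[-0.008, 0.074, -0.997], [0.001, -0.997, -0.074], [-1.0, -0.002, 0.007]]
ft_force: [-0.1, 0.3, 0.2]
gripper_width: 0.473
```

Request:
servo_tool(
  steps=[
    [[-40,30,40],0],
    [[-45,45,40],0],
    [[-45,40,40],0],
    [[-20,0,0],0],
    [[0,0,0],0],
  ],
)

```text
time_s: 10.35
tool_pos: [0.4376, 0.0271, 0.1566]
eef_rot: [[0.005, 0.076, -0.997], [-0.001, -0.997, -0.076], [-1.0, 0.001, -0.005]]
ft_force: [0.4, -0.5, -0.1]
gripper_width: 0.466
```

Run:
```python
from h import *
b=snap("top","t4"); a=snap("scene","s4");print(telemetry.get_state()['tool_pos'])
c=np.zeros((600,800,3),np.uint8);c[:600,:400]=cv2.resize(b[120:270,210:310],(400,600),interpolation=2);c[:480,400:]=cv2.resize(a[150:270,180:280],(400,480),interpolation=2);cv2.imwrite('pics/c4.png',c[:,:,::-1])
```

```text
[0.43882046 0.02633555 0.15483508]
```

View pics/c4.png

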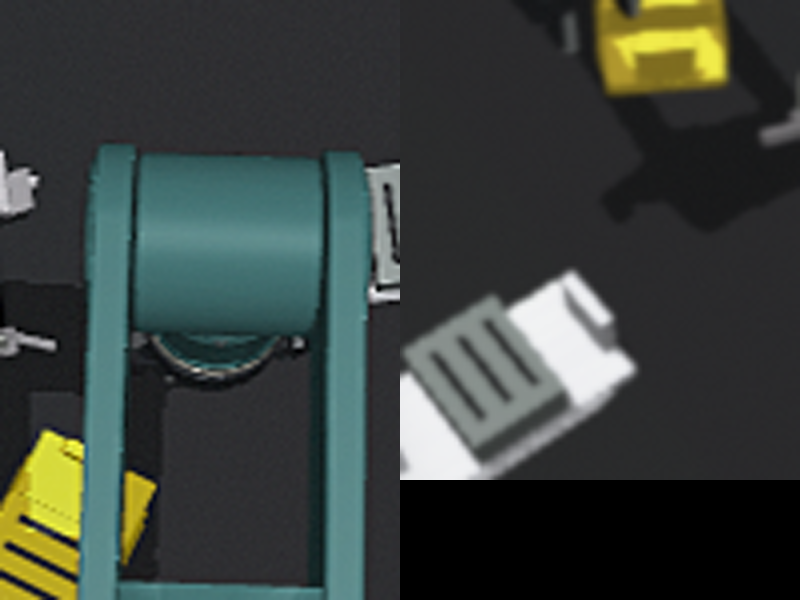

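The cassette is turned and free of the hand. In the scene crop the wide-fin end corners are at about (573,271) and (636,370). The rest is cut off, so I'll crop the same picture farther left.

Run:
```python
import cv2
a=cv2.imread('pics/s4.png');cv2.imwrite('pics/c5.png',cv2.resize(a[205:305,120:250],(780,600),interpolation=2))
```

```text
(no output)
```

View pics/c5.png

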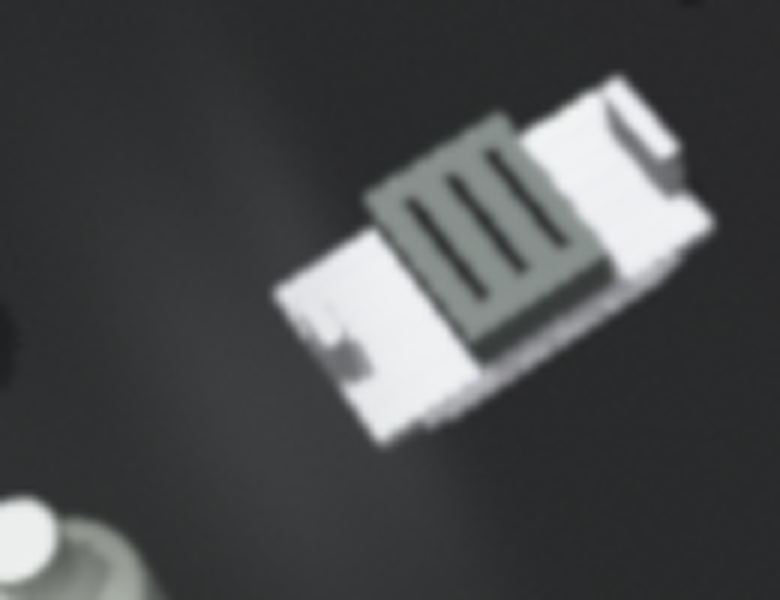

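The narrow-fin end corners are at (274,292) and (381,446), the wide end corner at (715,222), and the chamber top corners at (500,112), (366,197), (478,340) and (612,255). I'll fit the pose from these.

Run:
```python
from h import *
from scipy.optimize import least_squares
pts=[(274,292),(381,446),(715,222),(500,112),(366,197),(478,340),(612,255)]
px=[(x/6+120-.42,y/6+205-.42) for x,y in pts]
# cassette x points to narrow fin (world ~ -y), yaw ~ -85.7; cassette y = +x world-ish
L=[(.085,-.044,.01),(.085,.044,.01),(-.085,.044,.01),(-.035,-.0435,.04),(.035,-.0435,.04),(.035,.0435,.04),(-.035,.0435,.04)]
def W(p,h):
    c,s=np.cos(p[2]),np.sin(p[2]);return [p[0]+c*h[0]-s*h[1],p[1]+s*h[0]+c*h[1],h[2]]
r=lambda p:np.concatenate([proj("scene",W(p,h))-t for h,t in zip(L,px)])
q=least_squares(r,[.555,-.135,-1.5],x_scale=.01).x;print(q[:2],np.degrees(q[2]));print(r(q).reshape(-1,2).round(1))
print("nfin",W(q,(.08,0,.035)),"wfin",W(q,(-.08,0,.035)))
d=np.array([.5321,.2001]);c=np.radians(94.3);u=np.array([np.cos(c),np.sin(c)]);n=np.array([-u[1],u[0]])
for h in((.08,0,0),(-.08,0,0)):
    e=np.array(W(q,h))[:2]-d;print(e@u,e@n)
print(telemetry.get_state()['tool_pos'],telemetry.get_state()['qpos'])
```

```text
[ 0.55447831 -0.13508675] -85.5542401942821
[[ 0.5  0.3]
 [ 0.3 -0.6]
 [-0.1  0.4]
 [ 0.2  0.2]
 [-0.3  0.1]
 [-0.7  0.4]
 [ 0.3 -0.7]]
nfin [np.float64(0.5606795325029514), np.float64(-0.21484604544869967), 0.035] wfin [np.float64(0.5482770830625714), np.float64(-0.055327459547624136), 0.035]
-0.4159208846968433 0.002613041254321984
-0.255921402446774 0.0030200789795670367
[0.43882046 0.02633555 0.15483508] [-6.90057750e-02 -1.36057455e-01  1.74122626e+00 -2.15675952e-04
  1.53390671e+00  1.42715684e+00]
```

Request:
servo_tool(
  steps=[
    [[24,-45,0],0],
    [[24,-48,0],0],
    [[24,-48,0],0],
    [[25,-50,0],0],
    [[25,-50,0],0],
  ],
)

```text
time_s: 10.95
tool_pos: [0.5525, -0.1996, 0.1527]
eef_rot: [[-0.001, 0.073, -0.997], [0.001, -0.997, -0.073], [-1.0, -0.001, 0.001]]
ft_force: [0.7, 0.6, 0.7]
gripper_width: 0.469
```

Request:
servo_tool(
  steps=[
    [[0,0,-30],0],
    [[0,0,-30],0],
    [[0,0,-10],0],
    [[0,0,0],0],
    [[0,0,0],0],
  ],
)

```text
time_s: 11.45
tool_pos: [0.552, -0.1969, 0.0847]
eef_rot: [[0.001, 0.075, -0.997], [-0.001, -0.997, -0.075], [-1.0, 0.001, -0.001]]
ft_force: [0.1, 0.6, 1.1]
gripper_width: 0.473
```

Request:
servo_tool(
  steps=[
    [[8.7,-18,0],0],
    [[0,0,-24],0],
    [[0,0,-24],0],
    [[0,0,-14],0],
    [[0,0,-6],0],
  ],
)

```text
time_s: 11.95
tool_pos: [0.56, -0.2143, 0.0157]
eef_rot: [[-0.0, 0.075, -0.997], [0.0, -0.997, -0.075], [-1.0, -0.0, 0.0]]
ft_force: [0.2, -0.7, -0.1]
gripper_width: 0.47
```

Request:
servo_tool(
  steps=[
    [[0,0,0],0],
    [[0,0,0],0],
    [[0,0,0],0],
    [[0,0,0],0],
    [[0,0,0],0],
  ],
  gripper=0,
  grip_force=70,
)

```text
time_s: 12.45
tool_pos: [0.561, -0.215, 0.0176]
eef_rot: [[0.003, 0.074, -0.997], [-0.001, -0.997, -0.074], [-1.0, 0.001, -0.003]]
ft_force: [-0.1, -0.7, 5.8]
gripper_width: 0.108
```

Request:
servo_tool(
  steps=[
    [[1,10,1],0],
    [[-1,30,0],0],
    [[-2,35,0],0],
    [[-2,35,0],0],
    [[-2,30,0],0],
  ],
)

```text
time_s: 12.95
tool_pos: [0.5544, -0.0737, 0.0177]
eef_rot: [[0.002, 0.074, -0.997], [-0.002, -0.997, -0.074], [-1.0, 0.002, -0.002]]
ft_force: [0.8, -3.9, 1.5]
gripper_width: 0.099
```

Request:
servo_tool(
  steps=[
    [[-2.5,25,0],0],
    [[-1,15,0],0],
    [[0,0,0],0],
    [[0,0,0],0],
    [[0,0,0],0],
  ],
)

```text
time_s: 13.45
tool_pos: [0.5508, -0.0325, 0.0176]
eef_rot: [[0.001, 0.075, -0.997], [0.004, -0.997, -0.075], [-1.0, -0.004, -0.001]]
ft_force: [-0.4, 5.3, 6.4]
gripper_width: 0.105
```

Run:
```python
from h import *
b=snap("top","t6"); a=snap("scene","s6")
p=telemetry.get_state()['tool_pos'];e=p[:2]-[.5321,.2001];c=np.radians(94.3);u=np.array([np.cos(c),np.sin(c)]);print(p,e@u,e@[-u[1],u[0]])
cv2.imwrite('pics/c6.png',cv2.resize(a[150:270,180:340],(800,600),interpolation=2)[:,:,::-1])
```

```text
[ 0.55082433 -0.0326404   0.01763521] -0.23348918964941917 -0.0012210488537188068
```

View pics/c6.png

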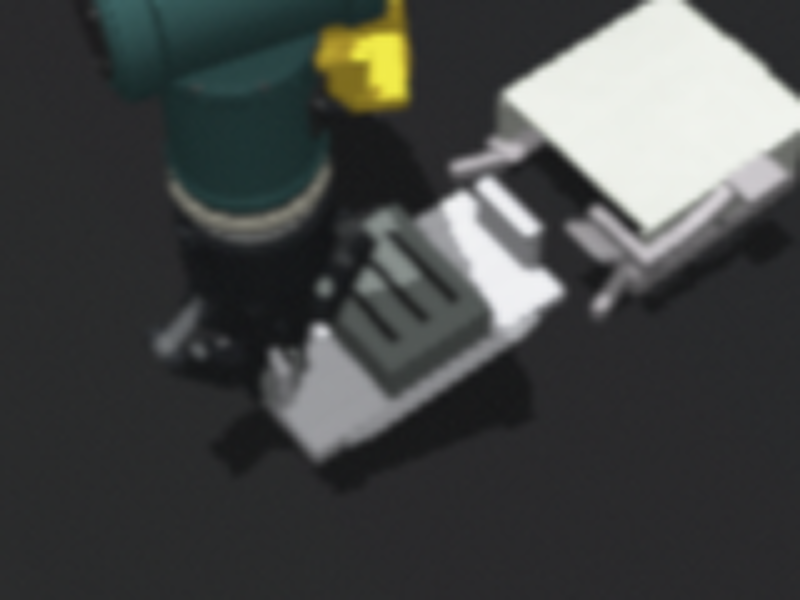

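The wide end is just before the mouth, with its corner at (563,292). The shadow hints that this end may be raised, so I'll compare with what a flat plate would project to.

Run:
```python
from h import *
from scipy.optimize import least_squares
from scipy.spatial.transform import Rotation as R
pts=[(320,460),(563,292),(490,320),(395,392)]
px=np.array([(x/5+180-.4,y/5+150-.4) for x,y in pts])
L=np.array([(.085,.044,.01),(-.085,.044,.01),(-.035,.0435,.04),(.035,.0435,.04)])
# pose: fin grip point fixed at tool, pitch free, yaw free
tp=np.array([.5508,-.0326])
def P(p): # yaw, pitch(wide end up +), lateral x, z
    rot=R.from_euler('zy',[p[0],p[1]]);
    return rot.apply(L-[.08,0,.0])+np.array([tp[0]+p[2],tp[1],p[3]])
r=lambda p:np.concatenate([(np.array([proj("scene",x) for x in P(p)])-px).ravel(),[p[3]/.002]])
q=least_squares(r,[-1.49,0,0,0],x_scale=.01);print(np.degrees(q.x[:2]),q.x[2:],r(q.x).round(1));print(P(q.x).round(4))
q0=least_squares(lambda p:r([p[0],0,p[1],0]),[-1.49,0],x_scale=.01);print(np.degrees(q0.x[0]),q0.x[1],q0.fun.round(1))
```

```text
[-85.01801228  14.41836485] [-0.00542962 -0.00071528] [-0.7 -0.  -0.6  0.   1.9 -0.2  0.4 -0.6 -0.4]
[[ 0.5907 -0.0338 -0.0021]
 [ 0.5764  0.1356  0.0016]
 [ 0.5876  0.0857  0.0297]
 [ 0.5935  0.016   0.0282]]
-86.20908743512923 0.0031609313554230843 [ 0.3 -0.1  1.6  1.   2.2 -1.7  0.3 -2.6  0. ]
```

Run:
```python
from h import *
from scipy.optimize import least_squares
from scipy.spatial.transform import Rotation as R
pts=[(320,460),(563,292),(490,320),(395,392)]
px=np.array([(x/5+180-.4,y/5+150-.4) for x,y in pts])
L=np.array([(.085,.044,.01),(-.085,.044,.01),(-.035,.0435,.04),(.035,.0435,.04)])
tp=np.array([.5508,-.0326])
def P(p): 
    return R.from_euler('ZYX',[p[0],p[1],p[4]]).apply(L-[.08,0,.0])+np.array([tp[0]+p[2],tp[1],p[3]])
r=lambda p:np.concatenate([(np.array([proj("scene",x) for x in P(p)])-px).ravel(),[p[3]/.002,p[2]/.002,p[4]/.03]])
q=least_squares(r,[-1.49,0,0,0,0],x_scale=.01);print(np.degrees(q.x),q.x[2:],r(q.x).round(1));print(P(q.x).round(4))
```

```text
[-8.71703631e+01  3.19695888e+00  4.73040308e-02 -1.31359365e-01
 -2.15320204e+00] [ 0.00082561 -0.00229265 -0.03758046] [-0.4  0.3  1.5  0.4  1.6 -1.4 -0.6 -1.8 -1.1  0.4 -1.3]
[[ 0.5962 -0.0359  0.0058]
 [ 0.5878  0.1337  0.0152]
 [ 0.591   0.0822  0.0424]
 [ 0.5944  0.0124  0.0385]]
```

Request:
servo_tool(
  steps=[
    [[0,0,0],0],
    [[0,0,0],0],
    [[0,0,0],0],
    [[0,0,0],0],
    [[0,0,0],0],
  ],
  gripper=0.2,
)

```text
time_s: 14.05
tool_pos: [0.5503, -0.0348, 0.0166]
eef_rot: [[-0.001, 0.074, -0.997], [-0.0, -0.997, -0.074], [-1.0, 0.0, 0.001]]
ft_force: [-0.5, 0.4, 0.5]
gripper_width: 0.2
```

Request:
servo_tool(
  steps=[
    [[0,0,0],0],
    [[0,0,0],0],
    [[0,0,0],0],
    [[0,0,0],0],
    [[0,0,0],0],
  ],
  gripper=0,
  grip_force=25,
)

```text
time_s: 14.55
tool_pos: [0.5504, -0.0346, 0.0168]
eef_rot: [[-0.0, 0.074, -0.997], [-0.0, -0.997, -0.074], [-1.0, 0.0, 0.0]]
ft_force: [-0.1, 0.4, -0.7]
gripper_width: 0.11
```

Run:
```python
from h import *
a=snap("scene","s7");s=telemetry.get_state();print(s['tool_pos'],s['ft_force'],s['ft_torque'])
cv2.imwrite('pics/c7.png',cv2.resize(a[190:250,220:300],(800,600),interpolation=2)[:,:,::-1])
```

```text
[ 0.5504089  -0.0345886   0.01679599] [ 1.15294915  0.75214074 -0.90981608] [ 0.06383988  0.00926002 -0.01416821]
```

View pics/c7.png

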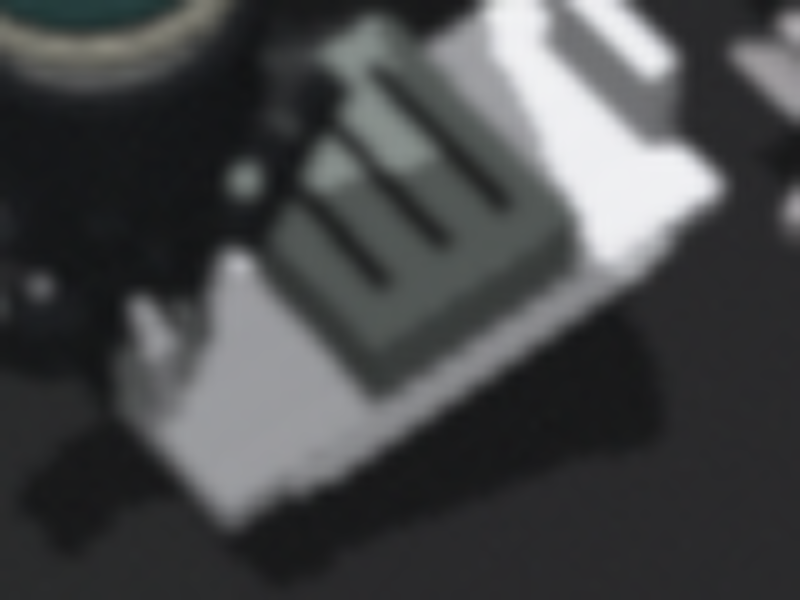

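The forces are neutral now. Corners are at (725,187) and (235,527), so I'll do a flat fit with these.

Run:
```python
from h import *
A=atz("scene",220+725/10-.45,190+187/10-.45,.01);B=atz("scene",220+235/10-.45,190+527/10-.45,.01)
d=A-B;print(A,B,np.linalg.norm(d),np.degrees(np.arctan2(d[1],d[0])))
D=np.array([.5321,.2001]);c=np.radians(94.3);u=np.array([np.cos(c),np.sin(c)]);n=np.array([-u[1],u[0]])
for p in(A,B):print((p[:2]-D)@u,(p[:2]-D)@n)
```

```text
[0.58223933 0.13250828 0.01      ] [ 0.59898524 -0.03772254  0.01      ] 0.17105249424948396 95.61821279410914
-0.07116084367621445 -0.04493024851719762
-0.24216806839017035 -0.048865332328292564
```

Request:
servo_tool(
  steps=[
    [[-1.2,8,0],0],
    [[-0.8,8,0],0],
    [[-0.6,8,0],0],
    [[-0.6,8,0],0],
    [[-0.6,8,0],0],
  ],
)

```text
time_s: 15.1
tool_pos: [0.5466, 0.0061, 0.0169]
eef_rot: [[0.0, 0.075, -0.997], [-0.0, -0.997, -0.075], [-1.0, 0.001, -0.0]]
ft_force: [1.7, -0.0, -0.5]
gripper_width: 0.115
```

Request:
servo_tool(
  steps=[
    [[-0.6,8,0],0],
    [[-0.6,8,0],0],
    [[-0.6,8,0],0],
    [[-0.6,8,0],0],
    [[0,0,0],0],
  ],
)

```text
time_s: 15.6
tool_pos: [0.5445, 0.0387, 0.0169]
eef_rot: [[0.001, 0.075, -0.997], [0.001, -0.997, -0.075], [-1.0, -0.001, -0.001]]
ft_force: [2.4, 0.6, -1.4]
gripper_width: 0.109
```

Request:
servo_tool(
  steps=[
    [[-0.6,8,0],0],
    [[-0.6,8,0],0],
    [[-0.6,8,0],0],
    [[-0.6,8,0],0],
    [[-0.6,8,0],0],
  ],
  grip_force=60,
)

```text
time_s: 16.1
tool_pos: [0.5421, 0.0754, 0.0172]
eef_rot: [[0.001, 0.073, -0.997], [-0.004, -0.997, -0.073], [-1.0, 0.004, -0.001]]
ft_force: [3.2, -7.9, -1.9]
gripper_width: 0.105
```

Request:
servo_tool(
  steps=[
    [[-0.5,6,0],0],
    [[-0.4,5,0],0],
    [[-0.4,5,0],0],
    [[-0.4,5,0],0],
    [[0,0,0],0],
  ],
)

```text
time_s: 16.6
tool_pos: [0.5406, 0.0972, 0.0171]
eef_rot: [[0.002, 0.074, -0.997], [-0.002, -0.997, -0.074], [-1.0, 0.003, -0.002]]
ft_force: [3.3, -4.8, -1.8]
gripper_width: 0.109
```

Request:
servo_tool(
  steps=[
    [[-0.3,4,0],0],
    [[-0.3,4,0],0],
    [[-0.3,4,0],0],
    [[-0.2,3,0],0],
    [[-0.2,3,0],0],
  ],
)

```text
time_s: 17.1
tool_pos: [0.5399, 0.1117, 0.0175]
eef_rot: [[0.003, 0.074, -0.997], [-0.009, -0.997, -0.074], [-1.0, 0.009, -0.002]]
ft_force: [3.8, -14.0, -0.8]
gripper_width: 0.102
```

Request:
servo_tool(
  steps=[
    [[-0.1,2,0],0],
    [[-0.1,2,0],0],
    [[-0.1,1,0],0],
    [[-0.1,1,0],0],
    [[0,0,0],0],
  ],
)

```text
time_s: 17.6
tool_pos: [0.5395, 0.1176, 0.0175]
eef_rot: [[0.003, 0.074, -0.997], [-0.009, -0.997, -0.074], [-1.0, 0.009, -0.002]]
ft_force: [4.4, -14.2, -0.6]
gripper_width: 0.104
```

Request:
servo_tool(
  steps=[
    [[-0.1,1,0],0],
    [[-0.1,1,0],0],
    [[0,1,0],0],
    [[0,1,0],0],
    [[0,0,0],0],
  ],
)

```text
time_s: 18.1
tool_pos: [0.5393, 0.1225, 0.0178]
eef_rot: [[0.003, 0.074, -0.997], [-0.007, -0.997, -0.074], [-1.0, 0.007, -0.002]]
ft_force: [2.8, -11.9, 0.4]
gripper_width: 0.107
```

Request:
servo_tool(
  steps=[
    [[0,1,0],0],
    [[0,1,0],0],
    [[0,1,0],0],
    [[0,0,0],0],
    [[0,0,0],0],
  ],
)

```text
time_s: 18.6
tool_pos: [0.5394, 0.1228, 0.018]
eef_rot: [[0.003, 0.074, -0.997], [-0.012, -0.997, -0.074], [-1.0, 0.012, -0.002]]
ft_force: [3.6, -18.0, 2.2]
gripper_width: 0.104
```

Request:
servo_tool(
  steps=[
    [[0,-2,0],0],
    [[0,-2,0],0],
    [[0,-2,0],0],
    [[0,-1,0],0],
    [[0,0,0],0],
  ],
)

```text
time_s: 19.1
tool_pos: [0.5388, 0.1221, 0.0173]
eef_rot: [[0.003, 0.074, -0.997], [-0.0, -0.997, -0.074], [-1.0, 0.001, -0.003]]
ft_force: [5.7, -3.4, -2.7]
gripper_width: 0.107
```

Request:
servo_tool(
  steps=[
    [[0,0,0],0],
    [[0,0,0],0],
    [[0,0,0],0],
    [[0,0,0],0],
    [[0,0,0],0],
  ],
  gripper=0.4,
)

```text
time_s: 19.6
tool_pos: [0.5374, 0.1227, 0.0169]
eef_rot: [[-0.001, 0.075, -0.997], [0.0, -0.997, -0.075], [-1.0, -0.0, 0.001]]
ft_force: [-0.2, 0.6, -0.1]
gripper_width: 0.403
```

Request:
servo_tool(
  steps=[
    [[0,0,15],0],
    [[0,0,35],0],
    [[0,-10,45],0],
    [[-20,-40,45],0],
    [[-20,-45,40],0],
  ],
)

```text
time_s: 20.1
tool_pos: [0.5064, 0.0453, 0.1827]
eef_rot: [[0.004, 0.077, -0.997], [-0.0, -0.997, -0.077], [-1.0, 0.0, -0.004]]
ft_force: [1.2, -0.6, -0.6]
gripper_width: 0.397
```

Request:
servo_tool(
  steps=[
    [[-30,-40,0],0],
    [[-40,-30,0],0],
    [[-40,-30,0],0],
    [[-40,-30,0],0],
    [[0,0,0],0],
  ],
)

```text
time_s: 20.6
tool_pos: [0.3527, -0.0872, 0.1801]
eef_rot: [[0.001, 0.067, -0.998], [-0.003, -0.998, -0.067], [-1.0, 0.003, -0.001]]
ft_force: [0.4, -0.6, 0.1]
gripper_width: 0.397
```

Run:
```python
from h import *
b=snap("top","t8"); a=snap("scene","s8");s=telemetry.get_state();print(s['time_s'],s['tool_pos'])
c=np.zeros((600,800,3),np.uint8);c[:350,:400]=cv2.resize(b[150:220,160:240],(400,350),interpolation=2);c[:400,400:]=cv2.resize(a[140:220,260:340],(400,400),interpolation=2)
c[350:,:333]=cv2.resize(b,(333,250));c[400:,450:716]=cv2.resize(a,(266,200));cv2.imwrite('pics/c8.png',c[:,:,::-1])
```

```text
20.7 [ 0.35593024 -0.08524427  0.1802777 ]
```

View pics/c8.png

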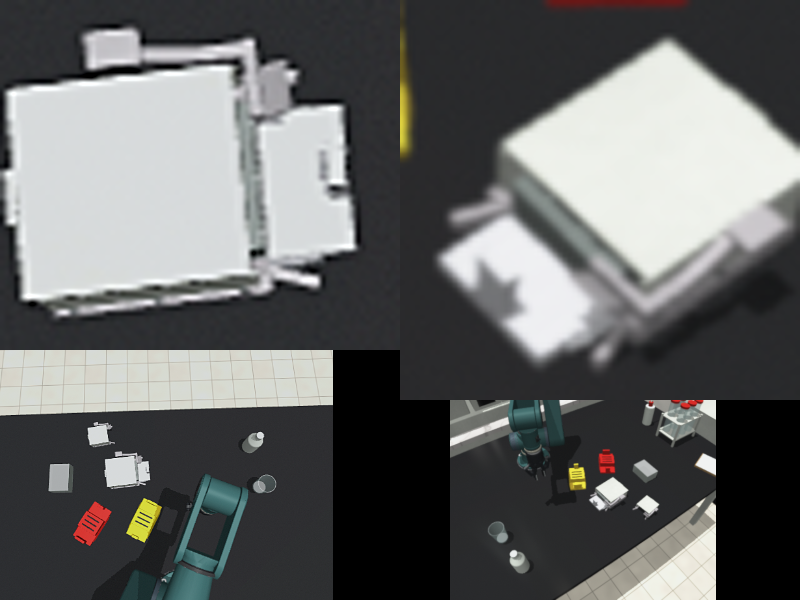

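The narrow fin is outside at (327,165). The plate corner is back at px (231,199) and the pad at (182,160), both as in the locked start picture. I'll do one numeric check and then hand in.

Run:
```python
from h import *
a=cv2.imread('pics/t0.png').astype(int);b=cv2.imread('pics/t8.png').astype(int)
d=abs(a-b).max(2)
for n,(x0,x1,y0,y1) in dict(catch=(170,218,152,172),plate=(212,235,170,205),box=(70,118,170,225),bottle=(365,410,120,165),beaker=(375,430,185,225),smalldock=(130,178,108,150),red=(110,175,230,303)).items(): print(n,(d[y0:y1,x0:x1]>40).sum())
manip.hand_in()
```

```text
catch 0
plate 77
box 0
bottle 0
beaker 63
smalldock 0
red 0
the job is handed in; nothing more can be done
```

The cassette is reversed in the larger holder, and I've handed the job in. I pressed the catch pad and the cassette sprang out about 13–20 mm. I drew it out by the wide fin, turned it half round, gripped it again by the narrow fin and pushed it in, wide fin first, until it met the solid stop. The wrist force read at the ends of the moves peaked at about 18 N, and the robot's clock stood at 20.7 s just before hand-in.

**Last checks**
- **Seated:** once the hand had let go, the plate's outer corner was back at its locked starting pixel, to within about 0.6 px (1–2 mm).
- **Catch:** its area in the top view matches the starting picture exactly, so the lever is down.
- **Narrow fin:** it sticks out at the mouth. The 77 changed pixels around the plate fit with the wide fin having been there before.
- **Bystanders and look-alikes:** the bottle, clear box, small dock and red cassette show no change. I did not compare the yellow cassette or go near it.

**Not settled**
- **Beaker:** its comparison window shows 63 changed pixels. I think that is the arm's elbow at the window's edge, because the hand stayed at least 0.2 m from the beaker, but I did not check it separately.
- **Pose fit before insertion:** one fit suggested the cassette was tipped about 3°. I gripped it again more lightly, the forces went neutral, and it slid in smoothly.

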